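Find the stamped sample crate and push it into the dispatch line

ROBOT

A 6-joint arm with a two-finger parallel gripper is mounted at the origin on the work surface. World frame = base frame: x ahead of the robot, y to its left, z up, the work surface at z = 0. Lengths are in m, angles in rad, forces in N, time in s.
With the tool pointing down it reaches from about 0.35 to 0.85 m from the base axis. Payload 8.1 kg.
Tool frame: the origin (TCP) lies on the mounting face of the last link; the fingertips stand 186 mm ahead of it and the grasp point (between the pads) lies 167 mm ahead of it; z points along the fingers, y is the line along which they close (so a half turn about z gives the same grasp; the last joint's range is limited). The gripper opens to 93 mm and grips with 3 to 60 N. Pads are 15 mm wide; open, the fingers measure 128 mm over their backs; the gripper's body (75 mm by 188 mm) begins 65 mm behind the grasp point.
Start: joints at [-1.432, 0.13, 1.488, -0, 1.523, -0.085], TCP at [0.133, -0.585, 0.405] pointing down, gripper open.
Joint ranges: [-2.96, 2.96], [-0.89, 2.26], [0.02, 2.5], [-1.34, 4.48], [0, 2.73], [-2.66, 2.66]. Speed limits (rad/s): [2.39, 2.39, 2.79, 3.14, 3.14, 3.14].

INTERFACE

Orientations are given as a rotation vector (axis times angle).
In Python, from plant import * gives the robot as it stands. The module is installed in compiled form; this text tells all that it offers.
- The arm moves only by the tool arm_command, never from a script. Its argument "increments" is a list of rows, each a list of 6 numbers: the shift along the tool's x, y, z in units of 0.2 m (1.0 is 0.2 m), then the turn, a rotation vector about the tool's x, y, z in units of pi rad (1.0 is pi rad). A call has exactly 5 rows; each row is the pose to reach, as a shift and turn from the pose commanded when the call began, along the tool's axes at that moment, turning the shorter way round; what a row does not reach only later rows make up. A row lasts 1/8 s, in which the tool goes at most 62.5 mm and 10.7 degrees, less where a joint would pass 70% of its speed; a pose out of reach is approached as far as the arm can. A call with a number of a shift or a turn outside -1 to 1 is refused whole. A call with a gripper value outside its range is refused whole. "fingers" is the closure, from -1 (fully open) to 1 (shut), set as the call begins (left out, the last holds). The fingers move at their own pace and stop on an object; "force" is the grip in N (left out, the last holds). Time passes only in rows, so rows that repeat a pose let the fingers close, or fill a call up. It gives the time, the measured TCP pose, the force, the opening and the grip force at its end, in the units of the state.
- read_state(): the state, without advancing time (a new reading comes with each control period).
- read_camera(name): name is "scene" or "top" or "wrist"; returns a dict with "image" (420x560x3 uint8, red, green, blue), "fx", "fy", "cx", "cy" (pixels), "T" (4x4, takes a point from camera to world coordinates). Camera axes: x right, y down, z forward; pixel columns grow to the right and rows downward; lengths in m; the calibration is good to about 2 mm. A picture is of the moment at which its call begins. There is no depth.
- close_job(): hands the job in; it is judged then, once.
The state is a dict: "t": time; "q": joint angles; "dq": joint speeds; "joint_torque": joint torques, N m; "tool_pos": TCP position; "orientation": TCP orientation; "force": force on the tool from outside, world axes, zero at the start; "wrist_torque": the same for the moment, N m; "opening": finger opening in m; "gripper_force": force on a finger pad.
Only numpy, scipy, OpenCV 4.12 (cv2) and the standard library are available. Lean on these libraries where they do the work, as an engineer would, in place of code of your own. Each camera call takes 0.05 s, during which the arm holds its last target. There are 200 camera calls.

TASK

One of the two slatted crates has the shop's round stamp on its underside. With the fingertips, tip first the left crate (the robot's left) up on one bottom edge, at least half-way onto its side so that its underside shows, let it back down, and check the right crate the same way; then push the stamped one, standing upright, along the counter into the dispatch line in the middle, so that it stands between the two strips of tape and about square to them. Do not pick up or topple a crate, leave the other crate standing about where it is, and disturb nothing else on the counter.

Things in the scene. Friction and masses are not known exactly. Their poses are not given: they have to be found in the camera images.
- crate_1: Open pine crate 160 mm (own x, to and from the robot) by 170 (own y) by 140 high, left or right of the line at random; 0.64 to 0.96 kg, weight low. Origin: centre of its underside. Slatted walls 6 mm thick all round (top slat 105 to 140 mm high), 11 mm posts in the inner corners; inside, a layer of tiles fixed on the floor, top 33 mm high; empty above.
- crate_2: Twin of crate_1, on the other side of the line. Both stand on rubber strips along own y, under the near and far edges, that grip the counter: pushed high on a wall (110 mm and up) a crate tips about its bottom edge, pushed low (below 55 mm) it slides. Tipped towards own -x or +x it falls back by itself from up to about 65 degrees, and topples beyond.
- stamp (a point): The round ink stamp, a black disc 104 mm across with a small bare vase shape in it, in the middle of the underside of one of the crates (the other underside is bare plywood). The point is the stamp's centre, 6 mm above the crate's origin along the crate's own z.
- lane: The dispatch line: two parallel strips of cream paper tape flat on the counter, each 18 mm wide and 620 mm long, running away from the robot between the crates, their inner edges 220 mm apart. Origin midway between the strips, half-way along, on the counter; own x along the strips, away from the robot. Each crate starts outside the strips.
- parcel_1: Sealed cardboard parcel 100 x 130 x 90 mm high, the nearer of two that stand between the tapes towards their far end; origin under its centre. Leave both alone.
- vase_tall: Pale celadon vase, 195 mm high, 90 mm wide, beyond the right crate; origin under its centre. Leave alone.
- vase_round: Round blue vase, 125 mm high, 110 mm wide, beyond the left crate; origin under its centre. Leave alone.
- cup: White tea cup, 72 mm wide, 62 mm high, on the left; origin under its centre. Leave alone.
- ink_pad: Black ink pad, 70 x 110 x 17 mm, on the right; origin under its centre. Leave alone.
- stamper: Hand stamp, 54 mm square block with a wooden handle, 84 mm high, on the right; origin under its centre. Leave alone.
- tape_dispenser: Black tape dispenser, 150 x 60 x 104 mm high, left of the left crate; origin under its centre. Leave alone.
There are look-alikes about, which are no part of the job. What is shaped like the crate_1 but purple is not meant.

How it is judged:
By the outcome, as a careful person would: the job done as asked, in the order asked, and still so for the second after the job is handed in, with the robot touching nothing.
It also fails if it takes over 72 s, if anything falls off the work surface, if the arm or the gripper's body presses on something with over 40 N, if the wrist force passes 120 N, or if a joint passes its speed limit or range.

## Working session

There is one attempt and no reset: what is moved stays moved. The work goes in short steps, Python scripts to look and compute and a tool call to move; the robot and the scene stay as the last step left them, time stands still between calls to the robot, and variables do not carry over. Pictures are saved under pics/ and viewed, at most 10 in all, crops included, and the job is handed in when it is done.

Besides the shell and the picture viewer there is one more tool, called after "Request:" in YAML: its name, and indented under it one key for each argument. arm_command: Moves the arm, as the interface text tells. Shifts and turns lie within -1 to 1; 1 stands for 0.2 m of shift or pi rad of turn. Its arguments: {"type":"object","properties":{"increments":{"type":"array","items":{"type":"array","items":{"type":"number","minimum":-1,"maximum":1}}},"fingers":{"type":"number"},"force":{"type":"number"}},"required":["increments"]}

```bash
mkdir -p pics; python3 - <<'E'
from plant import *
import cv2, numpy as np
for n in ["scene","top"]:
    c=read_camera(n); cv2.imwrite(f"pics/{n}0.png",c["image"][:,:,::-1]); print(n,c["fx"],c["cx"],c["cy"],np.round(c["T"],3).tolist())
s=read_state(); print(s["t"],s["tool_pos"],s["orientation"],s["opening"])
E
```

```text
scene 497.45292875354386 283.2543316618484 211.1884587408706 [[-0.25, 0.671, -0.698, 1.662], [0.968, 0.168, -0.185, 0.367], [-0.007, -0.722, -0.692, 1.191], [0.0, 0.0, 0.0, 1.0]]
top 543.0372220217661 280.054079357323 207.12331171687325 [[-0.014, -0.99, 0.14, 0.256], [-1.0, 0.014, -0.002, 0.055], [0.001, -0.14, -0.99, 1.685], [0.0, 0.0, 0.0, 1.0]]
0.1 [ 0.1331395  -0.58482098  0.40380315] [-3.12029368e+00 -3.50553067e-01  8.20649537e-05] 0.09327881306550168
```

View pics/scene0.png

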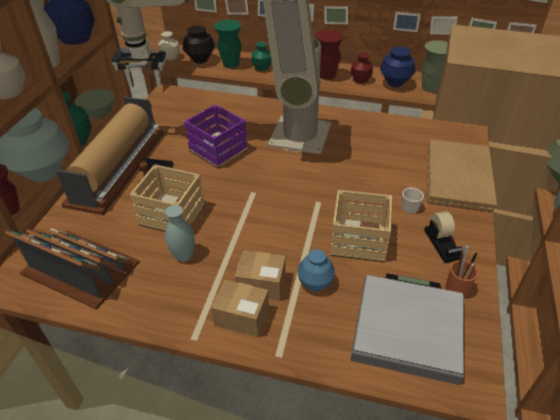

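View pics/top0.png

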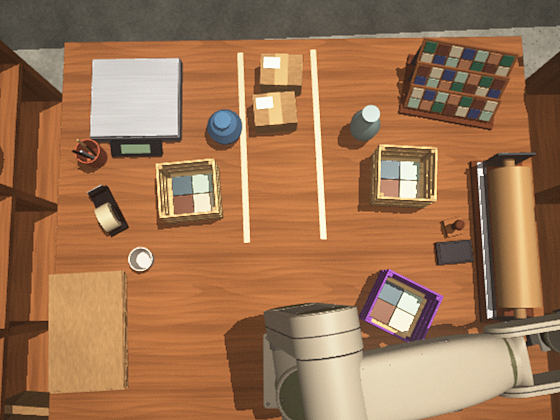

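Candidates for "crate" in the top view: pine left (188,192), pine right (405,176), and the purple look-alike (402,305), which is not meant. I'll check them in a close crop and measure.

```bash
cat > h.py <<'E'
from plant import *
import cv2, numpy as np
from scipy.spatial.transform import Rotation as R
def ray(c,uv,z):
    uv=np.atleast_2d(uv).astype(float); T=np.array(c["T"])
    d=np.c_[(uv[:,0]-c["cx"])/c["fx"],(uv[:,1]-c["cy"])/c["fy"],np.ones(len(uv))]@T[:3,:3].T
    o=T[:3,3]; return o+d*((z-o[2])/d[:,2])[:,None]
E
python3 - <<'E'
from h import *
c=read_camera("top"); im=c["image"]; hsv=cv2.cvtColor(im,cv2.COLOR_RGB2HSV)
for n,p in dict(rimL=(188,162),woodL=(230,300),tape=(241,100),rimR=(405,150),wall=(190,215)).items(): print(n,hsv[p[1],p[0]])
a=cv2.resize(im[140:235,135:240],None,fx=3.6,fy=3.6,interpolation=cv2.INTER_CUBIC)
b=cv2.resize(im[125:220,355:460],None,fx=3.6,fy=3.6,interpolation=cv2.INTER_CUBIC)
cv2.imwrite("pics/crop.png",np.hstack([a,b])[:,:,::-1])
for n,p in dict(lane_l0=(240,53),lane_l1=(247,242),lane_r0=(313.5,50),lane_r1=(323,238)).items(): print(n,ray(c,p,0).round(3))
E
```

```text
rimL [ 20 108 253]
woodL [ 12 166 178]
tape [ 23  50 248]
rimR [ 16 130 135]
wall [ 15 129 128]
lane_l0 [[1.003 0.174 0.   ]]
lane_l1 [[0.385 0.155 0.   ]]
lane_r0 [[ 1.01  -0.066  0.   ]]
lane_r1 [[ 0.394 -0.082  0.   ]]
```

View pics/crop.png

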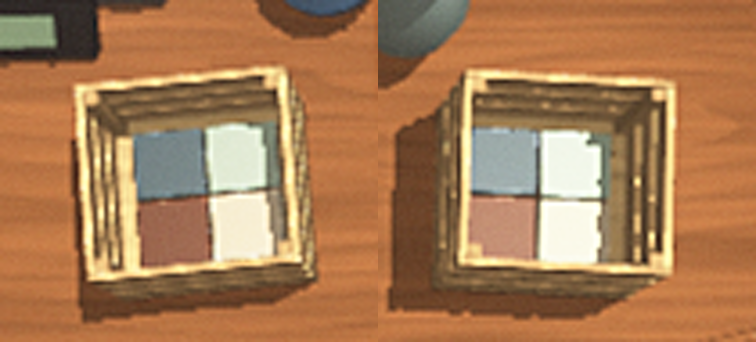

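Both crops show open pine crates with tiles (left rim corners at crop (75,88), (287,68), (303,262), (88,282); right (465,70), (676,82), (671,273), (458,264)). The choice is confirmed, and now I'll compute the poses.

```bash
python3 - <<'E'
from h import *
c=read_camera("top")
L=np.array([(75,88),(287,68),(303,262),(88,282)])/3.6+[135,140]
Q=np.array([(87,70),(298,82),(293,273),(80,264)])/3.6+[355,125]
for n,P in(("L",L),("R",Q)):
    W=ray(c,P-0.4,.14)[:,:2]; ex=(W[0]+W[1]-W[2]-W[3])/2; ey=(W[0]+W[3]-W[1]-W[2])/2
    print(n,W.mean(0).round(4),"sz",np.linalg.norm(ex).round(3),np.linalg.norm(ey).round(3),"yaw",np.degrees([np.arctan2(ex[1],ex[0]),np.arctan2(-ey[0],ey[1])]).round(1))
for n,p,z in(("vr",(224,125),.08),("vt",(366,122),.1),("parcel",(274,107),.09),("cup",(140,260),.06),("disp",(105,210),.05),("pcl near",(255,131),0),("vt base",(356,138),0)): print(n,ray(c,p,z).round(3))
s=read_state(); print(s["q"],R.from_rotvec(s["orientation"]).as_matrix().round(3).tolist())
T=np.array(read_camera("wrist")["T"]);print(T.round(3).tolist())
E
```

```text
L [0.5327 0.3191] sz 0.159 0.172 yaw [4.8 4.7]
R [ 0.5703 -0.3192] sz 0.158 0.171 yaw [-4.4 -3.7]
vr [[0.737 0.218 0.08 ]]
vt [[ 0.734 -0.212  0.1  ]]
parcel [[0.788 0.065 0.09 ]]
cup [[0.331 0.47  0.06 ]]
disp [[0.484 0.583 0.05 ]]
pcl near [[0.74  0.127 0.   ]]
vt base [[ 0.712 -0.195  0.   ]]
[-1.43238430e+00  1.30875963e-01  1.48887644e+00 -3.13061421e-06
  1.52301173e+00 -8.53994657e-02] [[0.975, 0.222, -0.0], [0.222, -0.975, 0.001], [0.0, -0.001, -1.0]]
[[0.223, -0.933, -0.284, 0.212], [-0.975, -0.214, -0.063, -0.566], [-0.002, 0.291, -0.957, 0.385], [0.0, 0.0, 0.0, 1.0]]
```

```bash
cat >> h.py <<'E'
TIP=.186
def ori(yaw,tilt=0,about=0):
    """tool down with tool x at yaw (deg); then tilted by tilt about the horizontal axis at heading about (deg)"""
    a=np.radians(yaw); M=np.array([[np.cos(a),np.sin(a),0],[np.sin(a),-np.cos(a),0],[0,0,-1]])
    b=np.radians(about); return R.from_rotvec(np.radians(tilt)*np.array([np.cos(b),np.sin(b),0]))*R.from_matrix(M)
def plan(wps,start=None):
    """wps: (tip xyz, R, rows). prints calls of 5 rows"""
    s=read_state(); p,r=np.array(s["tool_pos"]),R.from_rotvec(s["orientation"])
    if start: r=start[1]; p=np.array(start[0])-TIP*r.as_matrix()[:,2]
    seq=[]; p0,r0=p,r
    for tip,Rt,n in wps:
        t0=p0+TIP*r0.as_matrix()[:,2]; dv=(Rt*r0.inv()).as_rotvec()
        for k in range(1,n+1):
            rr=R.from_rotvec(dv*k/n)*r0; tt=t0+(np.array(tip)-t0)*k/n; seq.append((tt-TIP*rr.as_matrix()[:,2],rr))
        p0,r0=seq[-1]
    while len(seq)%5: seq.append(seq[-1])
    for i in range(0,len(seq),5):
        rows=[np.r_[r.inv().apply(q-p)/.2,(r.inv()*g).as_rotvec()/np.pi].round(3).tolist() for q,g in seq[i:i+5]]
        print(i//5,str(rows).replace("0.","."), "" if np.abs(rows).max()<=1 else "OVER"); p,r=seq[i+4]
def crate(c,yaw):
    """hook path helper: function(theta, own x, own z, tilt, gap) -> tip, R for tipping to own -x"""
    a=np.radians(yaw); ex=np.array([np.cos(a),np.sin(a),0]); piv=np.array([*c,0])-.08*ex
    def f(th,x,z,tilt=None):
        t=np.radians(th); X=x*np.cos(t)-z*np.sin(t); Z=x*np.sin(t)+z*np.cos(t)
        return piv+X*ex+[0,0,Z], ori(yaw,-(th/2 if tilt is None else tilt),yaw+90)
    return f
E
python3 - <<'E'
from h import *
f=crate((.533,.319),4.8)
plan([((.33,-.3,.23),ori(4.8),7),((.43,0,.23),ori(4.8),8),(f(0,.045,.22)[0],ori(4.8),10)])
E
```

```text
0 [[.182, -.167, -.008, -.0, .0, .006], [.365, -.335, -.016, -.0, .0, .013], [.547, -.502, -.025, -.0, .0, .019], [.729, -.669, -.033, -.0, .0, .025], [.911, -.836, -.041, -.0, .0, .032]] 
1 [[.165, -.185, -.008, -.0, .0, .006], [.329, -.369, -.017, -.0, .0, .013], [.415, -.548, -.017, -.0, .0, .013], [.5, -.726, -.017, -.0, .0, .013], [.585, -.904, -.017, -.0, .0, .013]] 
2 [[.078, -.182, -.0, .0, .0, .0], [.156, -.363, -.0, .0, .0, .0], [.234, -.545, -.0, .0, .0, .0], [.312, -.726, -.0, .0, .0, .0], [.39, -.908, -.0, .0, .0, .0]] 
3 [[.047, -.155, .005, .0, .0, .0], [.094, -.309, .01, .0, .0, .0], [.141, -.464, .015, .0, .0, .0], [.189, -.619, .02, .0, .0, .0], [.236, -.773, .025, .0, .0, .0]] 
4 [[.047, -.155, .005, .0, .0, .0], [.094, -.309, .01, .0, .0, .0], [.141, -.464, .015, .0, .0, .0], [.189, -.619, .02, .0, .0, .0], [.236, -.773, .025, .0, .0, .0]]
```

Request:
arm_command:
  increments:
    - [0.18,-0.17,-0.01,0,0,0.006]
    - [0.365,-0.335,-0.015,0,0,0.013]
    - [0.55,-0.5,-0.025,0,0,0.019]
    - [0.73,-0.67,-0.03,0,0,0.025]
    - [0.91,-0.835,-0.04,0,0,0.032]
  fingers: 0.2

```text
t: 0.88
tool_pos: [0.2742, -0.3803, 0.4127]
orientation: [3.136, 0.192, 0.0]
force: [0.4, -0.1, 0.3]
opening: 0.0476
gripper_force: 0.0
```

Request:
arm_command:
  increments:
    - [0.165,-0.185,-0.01,0,0,0.006]
    - [0.33,-0.37,-0.015,0,0,0.013]
    - [0.415,-0.55,-0.015,0,0,0.013]
    - [0.5,-0.725,-0.015,0,0,0.013]
    - [0.585,-0.905,-0.015,0,0,0.013]

```text
t: 1.5
tool_pos: [0.3676, -0.1865, 0.4158]
orientation: [3.139, 0.129, 0.001]
force: [-0.4, -0.4, 0.5]
opening: 0.037
gripper_force: 0.0
```

Request:
arm_command:
  increments:
    - [0.08,-0.18,0,0,0,0]
    - [0.155,-0.365,0,0,0,0]
    - [0.235,-0.545,0,0,0,0]
    - [0.31,-0.725,0,0,0,0]
    - [0.39,-0.91,0,0,0,0]

```text
t: 2.12
tool_pos: [0.4303, 0.0013, 0.4158]
orientation: [3.139, 0.129, 0.001]
force: [1.1, -0.1, 0.4]
opening: 0.0372
gripper_force: 0.0
```

Request:
arm_command:
  increments:
    - [0.045,-0.155,0,0,0,0]
    - [0.095,-0.31,0.01,0,0,0]
    - [0.14,-0.465,0.015,0,0,0]
    - [0.19,-0.62,0.02,0,0,0]
    - [0.235,-0.775,0.025,0,0,0]

```text
t: 2.75
tool_pos: [0.4643, 0.1595, 0.4107]
orientation: [3.139, 0.13, 0.0]
force: [-1.1, -0.6, 0.7]
opening: 0.0374
gripper_force: 0.0
```

Request:
arm_command:
  increments:
    - [0.045,-0.155,0,0,0,0]
    - [0.095,-0.31,0.01,0,0,0]
    - [0.14,-0.465,0.015,0,0,0]
    - [0.19,-0.62,0.02,0,0,0]
    - [0.235,-0.775,0.025,0,0,0]

```text
t: 3.38
tool_pos: [0.4985, 0.3178, 0.4055]
orientation: [3.139, 0.129, -0.0]
force: [1.1, -0.0, -0.1]
opening: 0.0373
gripper_force: 0.0
```

```bash
python3 - <<'E'
from h import *
s=read_state(); r=R.from_rotvec(s["orientation"]); print(s["t"],s["q"].round(2) if hasattr(s["q"],"round") else s["q"],s["tool_pos"],r.as_matrix()[:,0].round(3),s["opening"],s["force"])
f=crate((.533,.319),4.8)
tip=f(0,.045,.22)[0]; print(tip, "crate-hook tip", f(0,.045,.12)[0])
plan([(f(0,.045,.12)[0],ori(4.8),5),(f(0,.022,.12)[0],ori(4.8),5)]+[(*f(a,.0135,.12),2) for a in (5,10,15,20,25,30,35,40,45,50)])
E
```

```text
3.375 [ 0.48  0.11  1.51 -0.    1.52  1.97] [0.49847439 0.31775799 0.40554191] [ 0.997  0.082 -0.   ] 0.03725017457447519 [ 1.0513782  -0.04986008 -0.12348117]
[0.49812275 0.31607128 0.22      ] crate-hook tip [0.49812275 0.31607128 0.12      ]
0 [[-.0, .002, .1, .0, .0, -.0], [-.001, .003, .199, .0, .0, -.0], [-.001, .005, .299, .0, .0, -.0], [-.002, .007, .398, .0, .0, -.0], [-.002, .008, .498, .0, .0, -.0]] 
1 [[-.023, .0, -.0, .0, -.0, .0], [-.046, .0, -.0, .0, -.0, .0], [-.069, -.0, -.0, .0, -.0, .0], [-.092, .0, -.0, .0, -.0, .0], [-.115, .0, -.0, .0, -.0, .0]] 
2 [[-.068, -.0, -.002, -.0, .007, -.0], [-.136, -.0, -.003, -.0, .014, -.0], [-.182, .0, -.001, -.0, .021, -.0], [-.229, .0, .001, -.0, .028, -.0], [-.275, .0, .006, -.0, .035, -.0]] 
3 [[-.047, -.0, .0, -.0, .007, .0], [-.093, -.0, .003, -.0, .014, .0], [-.14, -.0, .006, -.0, .021, .0], [-.186, -.0, .012, -.0, .028, .0], [-.232, -.0, .019, -.0, .035, .0]] 
4 [[-.046, -.0, .004, -.0, .007, -.0], [-.093, -.0, .009, .0, .014, -.0], [-.139, .0, .016, -.0, .021, -.0], [-.184, .0, .024, -.0, .028, .0], [-.229, .0, .034, -.0, .035, .0]] 
5 [[-.046, -.0, .006, -.0, .007, -.0], [-.091, -.0, .014, .0, .014, -.0], [-.137, -.0, .023, .0, .021, -.0], [-.181, -.0, .035, .0, .028, -.0], [-.226, -.0, .047, -.0, .035, -.0]]
```

Request:
arm_command:
  increments:
    - [0,0,0.1,0,0,0]
    - [0,0,0.2,0,0,0]
    - [0,0.005,0.3,0,0,0]
    - [0,0.005,0.4,0,0,0]
    - [0,0.01,0.5,0,0,0]

```text
t: 4.0
tool_pos: [0.4984, 0.3142, 0.3043]
orientation: [3.139, 0.128, -0.0]
force: [-0.2, -0.1, -0.2]
opening: 0.0374
gripper_force: 0.0
```

Request:
arm_command:
  increments:
    - [-0.023,0,0,0,0,0]
    - [-0.046,0,0,0,0,0]
    - [-0.069,0,0,0,0,0]
    - [-0.092,0,0,0,0,0]
    - [-0.115,0,0,0,0,0]

```text
t: 4.62
tool_pos: [0.4753, 0.3129, 0.3062]
orientation: [-3.139, -0.13, -0.001]
force: [0.4, 0.6, -0.0]
opening: 0.037
gripper_force: 0.0
```

Request:
arm_command:
  increments:
    - [-0.068,0,-0.002,0,0.007,0]
    - [-0.136,0,-0.003,0,0.014,0]
    - [-0.182,0,-0.001,0,0.021,0]
    - [-0.229,0,0.001,0,0.028,0]
    - [-0.275,0,0.006,0,0.035,0]

```text
t: 5.25
tool_pos: [0.4208, 0.3084, 0.3055]
orientation: [-3.129, -0.129, -0.177]
force: [4.7, 0.0, 5.1]
opening: 0.0372
gripper_force: 2.6
```

Request:
arm_command:
  increments:
    - [-0.047,0,0,0,0.007,0]
    - [-0.093,0,0.003,0,0.014,0]
    - [-0.14,0,0.006,0,0.021,0]
    - [-0.186,0,0.012,0,0.028,0]
    - [-0.232,0,0.019,0,0.035,0]

```text
t: 5.88
tool_pos: [0.3745, 0.3045, 0.2954]
orientation: [-3.111, -0.128, -0.345]
force: [2.7, 0.7, 4.4]
opening: 0.0372
gripper_force: 2.3
```

```bash
python3 - <<'E'
from h import *
c=read_camera("scene"); im=c["image"]; cv2.imwrite("pics/l25.png",cv2.resize(im[150:290,270:440],None,fx=4,fy=4)[:,:,::-1])
f=crate((.533,.319),4.8)
print(read_state()["q"]); plan([(*f(a,.0135,.12),2) for a in (30,35,40,45,50,55,59)],start=f(25,.0135,.12))
E
```

```text
[ 0.6220882  -0.20552568  2.02900175 -0.12496503  1.13127854  2.15279854]
0 [[-.046, -.0, .004, -.0, .007, -.0], [-.093, -.0, .009, -.0, .014, .0], [-.139, .0, .016, -.0, .021, -.0], [-.184, .0, .024, -.0, .028, -.0], [-.229, .0, .034, -.0, .035, -.0]] 
1 [[-.046, -.0, .006, .0, .007, .0], [-.091, -.0, .014, .0, .014, .0], [-.137, -.0, .023, .0, .021, .0], [-.181, -.0, .035, .0, .028, .0], [-.226, -.0, .047, -.0, .035, -.0]] 
2 [[-.045, -.0, .01, -.0, .007, -.0], [-.09, -.0, .02, .0, .014, -.0], [-.125, -.0, .03, -.0, .019, -.0], [-.16, -.0, .04, -.0, .025, .0], [-.16, -.0, .04, -.0, .025, .0]]
```

View pics/l25.png

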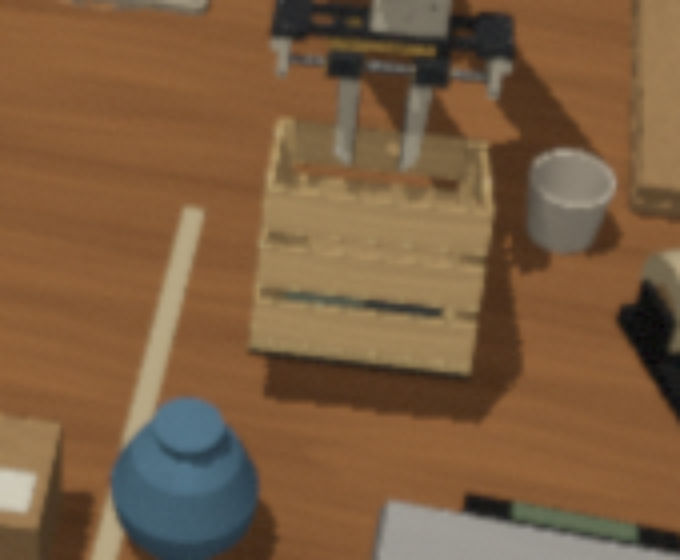

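The picture shows the left crate tipping about its near edge, its far bottom edge lifted (crop (360,360)), with the fingers inside the near wall at (375,155). I'll go on with less tool tilt to spare joint 3.

```bash
python3 - <<'E'
from h import *
f=crate((.533,.319),4.8)
plan([(*f(a,.0135,.12,12.5+(a-25)*.25),2) for a in (30,35,40,45,50,55,59)],start=f(25,.0135,.12))
E
```

```text
0 [[-.036, .0, .004, -.0, .003, .0], [-.072, .0, .008, -.0, .007, .0], [-.108, -.0, .015, -.0, .01, -.0], [-.144, .0, .021, -.0, .014, -.0], [-.179, .0, .03, -.0, .017, -.0]] 
1 [[-.036, -.0, .007, .0, .003, .0], [-.07, -.0, .016, -.0, .007, .0], [-.105, -.0, .026, -.0, .01, .0], [-.139, -.0, .038, -.0, .014, -.0], [-.173, -.0, .049, -.0, .017, .0]] 
2 [[-.034, .0, .012, -.0, .003, -.0], [-.067, .0, .024, -.0, .007, -.0], [-.093, -.0, .036, -.0, .01, -.0], [-.119, .0, .047, -.0, .012, -.0], [-.119, .0, .047, -.0, .012, -.0]]
```

Request:
arm_command:
  increments:
    - [-0.036,0,0.004,0,0.003,0]
    - [-0.072,0,0.008,0,0.007,0]
    - [-0.108,0,0.015,0,0.01,0]
    - [-0.144,0,0.021,0,0.014,0]
    - [-0.18,0,0.03,0,0.017,0]

```text
t: 6.55
tool_pos: [0.341, 0.3016, 0.2816]
orientation: [-3.099, -0.128, -0.427]
force: [1.5, -0.3, 3.1]
opening: 0.0372
gripper_force: 1.8
```

Request:
arm_command:
  increments:
    - [-0.036,0,0.007,0,0.003,0]
    - [-0.07,0,0.016,0,0.007,0]
    - [-0.105,0,0.026,0,0.01,0]
    - [-0.14,0,0.038,0,0.014,0]
    - [-0.173,0,0.049,0,0.017,0]

```text
t: 7.18
tool_pos: [0.3104, 0.2991, 0.2626]
orientation: [-3.084, -0.127, -0.509]
force: [2.3, 1.1, 1.0]
opening: 0.0372
gripper_force: 1.1
```

Request:
arm_command:
  increments:
    - [-0.034,0,0.012,0,0.003,0]
    - [-0.067,0,0.024,0,0.007,0]
    - [-0.093,0,0.036,0,0.01,0]
    - [-0.12,0,0.047,0,0.012,0]
    - [-0.12,0,0.047,0,0.012,0]

```text
t: 7.8
tool_pos: [0.2908, 0.2974, 0.246]
orientation: [-3.073, -0.128, -0.565]
force: [1.7, 0.6, 1.4]
opening: 0.0372
gripper_force: 0.6
```

```bash
python3 - <<'E'
from h import *
c=read_camera("scene"); im=c["image"]; cv2.imwrite("pics/l59.png",cv2.resize(im[150:290,270:440],None,fx=4,fy=4)[:,:,::-1])
s=read_state(); print(s["q"]); r=R.from_rotvec(s["orientation"]).as_matrix(); f=crate((.533,.319),4.8)
print(s["tool_pos"]+TIP*r[:,2],[f(a,.0135,.12)[0].round(3) for a in (50,55,59)])
E
```

```text
[ 0.77829893 -0.39313988  2.2865816  -0.27832037  0.98208703  2.39052515]
[0.3571173  0.30290101 0.07252462] [array([0.37 , 0.305, 0.087]), array([0.363, 0.305, 0.08 ]), array([0.358, 0.304, 0.073])]
```

View pics/l59.png

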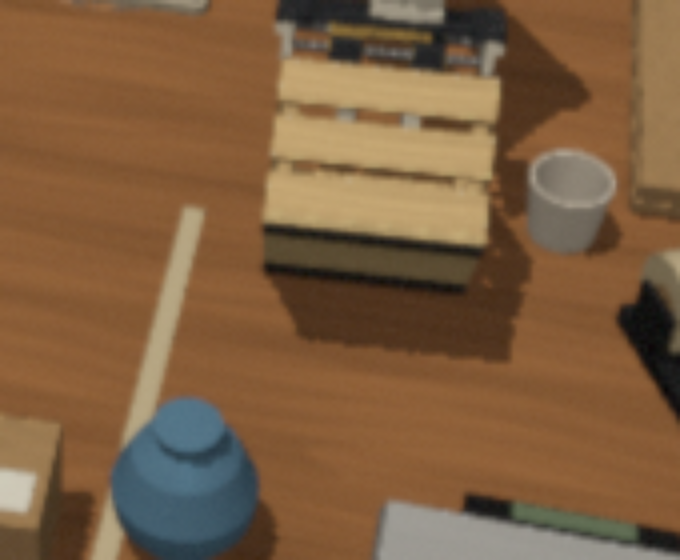

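The picture shows the left crate at about 59° with its underside bare plywood between the rubber strips (crop y 235–275, x 265–485). There is no stamp. Now I'll let it down along the same arc.

```bash
python3 - <<'E'
from h import *
f=crate((.533,.319),4.8)
W=[(*f(a,.0135,.12,a/3),2) for a in (53,46,39,32,25,18,11,5)]+[(*f(0,.016,.12),2),(*f(0,.045,.14),3)]
plan(W+[((.46,.25,.235),ori(0),4),((.45,-.1,.235),ori(-4),6)])
E
```

```text
0 [[.056, -.003, -.016, .0, -.009, -.0], [.112, -.006, -.032, .0, -.018, -.0], [.165, -.006, -.044, .0, -.024, -.0], [.218, -.006, -.057, .0, -.031, -.0], [.272, -.006, -.064, .0, -.037, -.0]] 
1 [[.053, -.0, -.014, .0, -.006, .0], [.108, -.0, -.022, .0, -.013, .0], [.162, -.0, -.031, .0, -.019, .0], [.218, -.0, -.035, .0, -.026, -.0], [.273, -.0, -.038, .0, -.032, .0]] 
2 [[.056, -.0, -.004, .0, -.006, -.0], [.111, -.0, -.008, .0, -.013, -.0], [.167, -.0, -.007, .0, -.019, -.0], [.223, .0, -.005, .0, -.026, -.0], [.27, .0, -.0, .0, -.031, .0]] 
3 [[.048, -.0, .001, .0, -.006, -.0], [.094, .0, .004, .0, -.01, -.0], [.14, .0, .008, .0, -.015, -.0], [.19, .0, -.023, .0, -.015, -.0], [.239, .0, -.054, .0, -.015, -.0]] 
4 [[.048, -.0, -.033, .0, .0, -.0], [-.006, .078, -.152, .0, .0, .007], [-.06, .157, -.271, .0, .0, .013], [-.115, .235, -.39, .0, .0, .02], [-.169, .313, -.508, .0, .0, .027]] 
5 [[-.008, .292, -.0, .0, .0, .004], [-.017, .583, .0, .0, .0, .007], [-.025, .875, .0, .0, .0, .011], [-.033, 1.167, .0, .0, .0, .015], [-.042, 1.458, .0, .0, .0, .019]] OVER
6 [[.009, .292, .0, .0, .0, .004], [.009, .292, .0, .0, .0, .004], [.009, .292, .0, .0, .0, .004], [.009, .292, .0, .0, .0, .004], [.009, .292, .0, .0, .0, .004]]
```

Request:
arm_command:
  increments:
    - [0.056,0,-0.016,0,-0.009,0]
    - [0.112,-0.005,-0.032,0,-0.018,0]
    - [0.165,-0.005,-0.044,0,-0.024,0]
    - [0.218,-0.005,-0.057,0,-0.031,0]
    - [0.272,-0.005,-0.064,0,-0.037,0]

```text
t: 8.48
tool_pos: [0.3382, 0.3025, 0.2785]
orientation: [-3.105, -0.128, -0.387]
force: [1.6, -0.3, 2.2]
opening: 0.0372
gripper_force: 1.5
```

Request:
arm_command:
  increments:
    - [0.053,0,-0.014,0,-0.006,0]
    - [0.108,0,-0.022,0,-0.013,0]
    - [0.162,0,-0.031,0,-0.019,0]
    - [0.218,0,-0.035,0,-0.026,0]
    - [0.273,0,-0.038,0,-0.032,0]

```text
t: 9.1
tool_pos: [0.389, 0.3066, 0.2988]
orientation: [-3.124, -0.129, -0.229]
force: [5.0, 0.4, -1.3]
opening: 0.0373
gripper_force: 2.2
```

Request:
arm_command:
  increments:
    - [0.056,0,-0.004,0,-0.006,0]
    - [0.111,0,-0.008,0,-0.013,0]
    - [0.167,0,-0.007,0,-0.019,0]
    - [0.223,0,-0.005,0,-0.026,0]
    - [0.27,0,0,0,-0.031,0]

```text
t: 9.72
tool_pos: [0.4419, 0.311, 0.3064]
orientation: [-3.136, -0.129, -0.075]
force: [-0.2, -0.1, 0.6]
opening: 0.0375
gripper_force: 0.0
```

Request:
arm_command:
  increments:
    - [0.048,0,0,0,-0.006,0]
    - [0.094,0,0.004,0,-0.01,0]
    - [0.14,0,0.008,0,-0.015,0]
    - [0.19,0,-0.023,0,-0.015,0]
    - [0.24,0,-0.054,0,-0.015,0]

```text
t: 10.35
tool_pos: [0.4894, 0.315, 0.3204]
orientation: [-3.139, -0.129, -0.005]
force: [-0.0, 0.5, -0.6]
opening: 0.0372
gripper_force: 0.0
```

Request:
arm_command:
  increments:
    - [0.05,0,-0.1,0,0,0]
    - [0.05,0,-0.25,0,0,0]
    - [0,0.1,-0.4,0,0,0.007]
    - [-0.1,0.2,-0.5,0,0,0.013]
    - [-0.17,0.3,-0.5,0,0,0.027]

```text
t: 10.98
tool_pos: [0.4596, 0.2519, 0.4231]
orientation: [-3.139, 0.005, -0.012]
force: [0.1, -0.5, -0.2]
opening: 0.037
gripper_force: 0.0
```

```bash
python3 - <<'E'
from h import *
s=read_state(); print(s["q"].round(2), s["tool_pos"])
f=crate((.570,-.319),-4.2)
plan([((.45,-.03,.235),ori(-2),8),(f(0,.045,.225)[0],ori(-4.2),7),(f(0,.045,.12)[0],ori(-4.2),5),(f(0,.022,.12)[0],ori(-4.2),5)]+[(*f(a,.0135,.12,a/2),2) for a in (5,10,15,20,25)])
E
```

```text
[ 0.4  -0.09  1.68 -0.    1.55  1.98] [0.45960194 0.25194042 0.42309533]
0 [[-.005, .176, .001, -.0, -.0, .001], [-.011, .352, .002, -.0, -.001, .003], [-.016, .529, .003, -.0, -.001, .004], [-.022, .705, .003, -.0, -.001, .005], [-.027, .881, .004, -.0, -.002, .006]] 
1 [[-.002, .176, .001, -.0, -.0, .001], [-.004, .353, .002, -.0, -.001, .003], [-.006, .529, .003, -.0, -.001, .004], [.06, .732, .011, -.0, -.001, .006], [.125, .935, .018, -.0, -.001, .007]] 
2 [[.07, .202, .007, .0, -.0, .002], [.14, .403, .014, .0, -.0, .003], [.21, .605, .021, .0, -.0, .005], [.28, .806, .029, .0, -.0, .007], [.351, 1.008, .036, .0, -.0, .009]] OVER
3 [[.0, -.0, .105, .0, .0, .0], [.0, -.0, .21, .0, .0, .0], [.0, -.0, .315, .0, .0, -.0], [.0, -.0, .42, .0, .0, -.0], [.0, -.0, .525, .0, .0, -.0]] 
4 [[-.023, -.0, -.0, -.0, -.0, -.0], [-.046, -.0, -.0, -.0, -.0, -.0], [-.069, -.0, -.0, -.0, -.0, -.0], [-.092, .0, -.0, -.0, -.0, -.0], [-.115, -.0, -.0, -.0, -.0, .0]] 
5 [[-.068, -.0, -.002, -.0, .007, .0], [-.136, .0, -.003, -.0, .014, .0], [-.182, .0, -.001, -.0, .021, .0], [-.229, .0, .001, -.0, .028, .0], [-.275, .0, .006, -.0, .035, .0]] 
6 [[-.047, .0, .0, -.0, .007, -.0], [-.093, .0, .003, -.0, .014, -.0], [-.14, -.0, .006, -.0, .021, -.0], [-.186, .0, .012, -.0, .028, -.0], [-.232, .0, .019, -.0, .035, .0]]
```

Request:
arm_command:
  increments:
    - [-0.005,0.176,0,0,0,0.001]
    - [-0.01,0.352,0,0,0,0.003]
    - [-0.016,0.53,0,0,0,0.004]
    - [-0.022,0.705,0,0,0,0.005]
    - [-0.027,0.88,0,0,0,0.006]

```text
t: 11.6
tool_pos: [0.4537, 0.0752, 0.4207]
orientation: [-3.141, 0.033, -0.007]
force: [0.2, 0.8, 0.2]
opening: 0.0371
gripper_force: 0.0
```

Request:
arm_command:
  increments:
    - [0,0.176,0,0,0,0.001]
    - [-0.004,0.353,0,0,0,0.003]
    - [-0.006,0.53,0,0,0,0.004]
    - [0.06,0.732,0.01,0,0,0.006]
    - [0.125,0.935,0.018,0,0,0.007]

```text
t: 12.22
tool_pos: [0.475, -0.1127, 0.4172]
orientation: [3.141, -0.068, 0.008]
force: [-0.5, 0.6, -1.0]
opening: 0.0374
gripper_force: 0.0
```

Request:
arm_command:
  increments:
    - [0.07,0.2,0.007,0,0,0.002]
    - [0.14,0.403,0.014,0,0,0.003]
    - [0.21,0.605,0.021,0,0,0.005]
    - [0.28,0.806,0.029,0,0,0.007]
    - [0.35,1,0.036,0,0,0.009]

```text
t: 12.85
tool_pos: [0.5364, -0.3158, 0.4098]
orientation: [3.139, -0.113, 0.006]
force: [1.2, -0.1, 0.3]
opening: 0.0377
gripper_force: 0.0
```

Request:
arm_command:
  increments:
    - [0,0,0.105,0,0,0]
    - [0,0,0.21,0,0,0]
    - [0,0,0.315,0,0,0]
    - [0,0,0.42,0,0,0]
    - [0,0,0.525,0,0,0]

```text
t: 13.48
tool_pos: [0.5362, -0.3134, 0.3026]
orientation: [-3.139, 0.111, -0.005]
force: [-0.2, -0.6, -0.3]
opening: 0.0372
gripper_force: 0.0
```

Request:
arm_command:
  increments:
    - [-0.023,0,0,0,0,0]
    - [-0.046,0,0,0,0,0]
    - [-0.069,0,0,0,0,0]
    - [-0.092,0,0,0,0,0]
    - [-0.115,0,0,0,0,0]

```text
t: 14.1
tool_pos: [0.5131, -0.3125, 0.3045]
orientation: [3.139, -0.112, 0.006]
force: [-1.0, -0.3, -0.7]
opening: 0.0373
gripper_force: 0.0
```

Request:
arm_command:
  increments:
    - [-0.068,0,-0.002,0,0.007,0]
    - [-0.136,0,-0.003,0,0.014,0]
    - [-0.182,0,-0.001,0,0.021,0]
    - [-0.229,0,0.001,0,0.028,0]
    - [-0.275,0,0.006,0,0.035,0]

```text
t: 14.72
tool_pos: [0.4584, -0.3086, 0.3034]
orientation: [3.13, -0.112, 0.182]
force: [3.2, 0.8, 2.9]
opening: 0.037
gripper_force: 2.0
```

```bash
python3 - <<'E'
from h import *
s=read_state(); r=R.from_rotvec(s["orientation"]); print(s["q"].round(2), s["tool_pos"]+TIP*r.as_matrix()[:,2])
f=crate((.570,-.319),-4.2); print(f(12.5,.0135,.12)[0])
plan([(*f(a,.0135,.12,6.25+(a-12.5)*.35),2) for a in (17,22,27,32,37,42,47,52,56,59)],start=f(12.5,.0135,.12))
E
```

```text
[-0.71  0.02  1.79  0.07  1.23  0.91] [ 0.47982085 -0.3101823   0.1186195 ]
[ 0.47745644 -0.31220403  0.12007746]
0 [[-.036, -.0, .001, -.0, .004, .0], [-.073, -.0, .002, -.0, .009, .0], [-.113, -.0, .006, -.0, .014, -.0], [-.154, -.0, .01, -.0, .018, -.0], [-.194, -.0, .016, -.0, .023, -.0]] 
1 [[-.04, .0, .004, -.0, .005, .0], [-.08, .0, .01, -.0, .01, .0], [-.12, -.0, .016, -.0, .015, -.0], [-.159, -.0, .025, -.0, .019, .0], [-.199, .0, .034, -.0, .024, .0]] 
2 [[-.039, .0, .008, -.0, .005, -.0], [-.078, .0, .017, -.0, .01, -.0], [-.117, .0, .028, -.0, .015, -.0], [-.155, .0, .039, -.0, .019, .0], [-.193, .0, .052, -.0, .024, -.0]] 
3 [[-.038, -.0, .011, .0, .005, .0], [-.068, -.0, .021, .0, .009, .0], [-.098, -.0, .031, -.0, .013, .0], [-.12, -.0, .04, -.0, .016, .0], [-.142, -.0, .049, -.0, .018, .0]]
```

Request:
arm_command:
  increments:
    - [-0.036,0,0,0,0.004,0]
    - [-0.073,0,0.002,0,0.009,0]
    - [-0.113,0,0.006,0,0.014,0]
    - [-0.154,0,0.01,0,0.018,0]
    - [-0.194,0,0.016,0,0.023,0]

```text
t: 15.35
tool_pos: [0.4198, -0.3057, 0.2948]
orientation: [3.12, -0.112, 0.291]
force: [2.8, -1.1, 4.3]
opening: 0.0373
gripper_force: 2.0
```

Request:
arm_command:
  increments:
    - [-0.04,0,0.004,0,0.005,0]
    - [-0.08,0,0.01,0,0.01,0]
    - [-0.12,0,0.016,0,0.015,0]
    - [-0.16,0,0.025,0,0.019,0]
    - [-0.2,0,0.034,0,0.024,0]

```text
t: 15.98
tool_pos: [0.3818, -0.3029, 0.2806]
orientation: [3.104, -0.111, 0.408]
force: [1.4, -0.8, 3.7]
opening: 0.0373
gripper_force: 1.6
```

Request:
arm_command:
  increments:
    - [-0.039,0,0.008,0,0.005,0]
    - [-0.078,0,0.017,0,0.01,0]
    - [-0.117,0,0.028,0,0.015,0]
    - [-0.155,0,0.039,0,0.019,0]
    - [-0.193,0,0.052,0,0.024,0]

```text
t: 16.6
tool_pos: [0.3474, -0.3004, 0.2605]
orientation: [3.084, -0.11, 0.524]
force: [0.6, -0.4, 1.9]
opening: 0.0369
gripper_force: 1.0
```

Request:
arm_command:
  increments:
    - [-0.038,0,0.011,0,0.005,0]
    - [-0.068,0,0.021,0,0.009,0]
    - [-0.098,0,0.031,0,0.013,0]
    - [-0.12,0,0.04,0,0.016,0]
    - [-0.142,0,0.049,0,0.018,0]

```text
t: 17.23
tool_pos: [0.3241, -0.2987, 0.2421]
orientation: [3.066, -0.11, 0.61]
force: [0.4, -0.4, 0.7]
opening: 0.0371
gripper_force: 0.5
```

```bash
python3 - <<'E'
from h import *
c=read_camera("scene"); im=c["image"]; cv2.imwrite("pics/r59.png",cv2.resize(im[140:280,90:260],None,fx=4,fy=4)[:,:,::-1])
s=read_state(); r=R.from_rotvec(s["orientation"]).as_matrix(); print(s["q"].round(2))
f=crate((.570,-.319),-4.2); print(s["tool_pos"]+TIP*r[:,2],f(59,.0135,.12)[0])
E
```

```text
[-1.   -0.32  2.24  0.37  1.    0.48]
[ 0.39478091 -0.30338869  0.06966349] [ 0.39456534 -0.30611688  0.07337633]
```

View pics/r59.png

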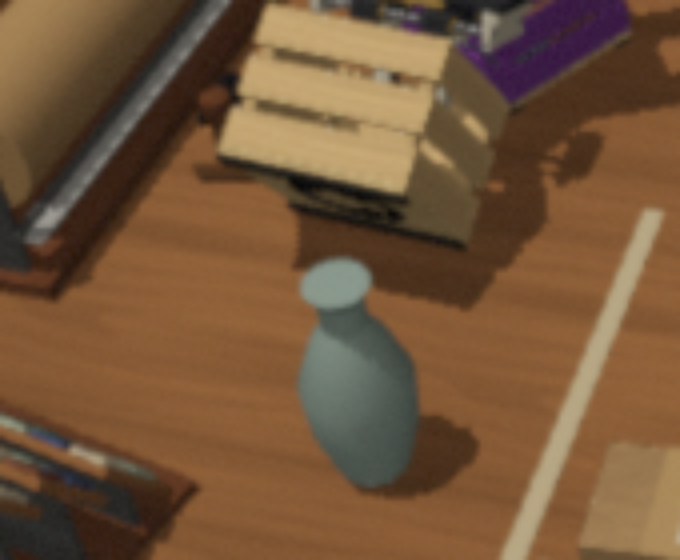

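The picture shows the underside of the tipped right crate with a black stamp and pale vase mark (crop (345,195)), so the right crate is the stamped one. I'll let it down.

```bash
python3 - <<'E'
from h import *
f=crate((.570,-.319),-4.2)
W=[(*f(a,.0135,.12,a*.375),2) for a in (53,46,39,32,25,18,11,5)]+[(*f(0,.016,.12),2),(*f(0,.045,.14),2),(*f(0,.045,.24),5)]
plan(W)
c=read_camera("top")
for n,p,z in(("inkpad",[(437,241),(470,241),(470,264),(437,264)],.017),("stamper",[(455,227)],.06),("roll",[(472,165),(482,320)],.05),("purple",[(383,271),(441,298),(414,342),(362,317)],.14)): print(n,ray(c,p,z)[:,:2].round(3).tolist())
E
```

```text
0 [[.053, .006, -.023, -.0, -.007, .0], [.106, .012, -.045, -.001, -.015, .0], [.161, .012, -.057, -.001, -.022, .0], [.217, .012, -.068, -.001, -.029, .0], [.274, .012, -.074, -.001, -.036, .0]] 
1 [[.056, -.0, -.012, .0, -.007, -.0], [.113, -.0, -.02, .0, -.015, -.0], [.17, .0, -.027, .0, -.022, -.0], [.228, -.0, -.03, .0, -.029, -.0], [.286, -.0, -.031, .0, -.036, -.0]] 
2 [[.058, .0, -.003, .0, -.007, .0], [.116, -.0, -.006, .0, -.015, .0], [.174, .0, -.004, .0, -.022, .0], [.232, -.0, -.002, .0, -.029, .0], [.282, .0, .004, .0, -.035, .0]] 
3 [[.05, -.0, .001, .0, -.006, -.0], [.097, -.0, .005, .0, -.011, .0], [.145, -.0, .009, .0, -.017, .0], [.22, -.0, -.037, .0, -.017, .0], [.295, -.0, -.083, .0, -.017, .0]] 
4 [[.0, -.0, -.1, -.0, -.0, -.0], [.0, -.0, -.2, -.0, -.0, -.0], [.0, -.0, -.3, -.0, -.0, .0], [.0, -.0, -.4, -.0, -.0, .0], [.0, -.0, -.5, -.0, -.0, -.0]] 
inkpad [[0.379, -0.43], [0.377, -0.532], [0.307, -0.528], [0.308, -0.427]]
stamper [[0.417, -0.474]]
roll [[0.609, -0.541], [0.141, -0.541]]
purple [[0.287, -0.237], [0.209, -0.397], [0.09, -0.316], [0.16, -0.174]]
```

Request:
arm_command:
  increments:
    - [0.053,0,-0.023,0,-0.007,0]
    - [0.106,0,-0.045,0,-0.015,0]
    - [0.161,0,-0.057,0,-0.022,0]
    - [0.217,0,-0.068,0,-0.029,0]
    - [0.274,0,-0.074,0,-0.036,0]

```text
t: 17.95
tool_pos: [0.37, -0.3021, 0.2775]
orientation: [3.099, -0.111, 0.436]
force: [3.7, 0.8, -0.5]
opening: 0.0371
gripper_force: 1.3
```

Request:
arm_command:
  increments:
    - [0.056,0,-0.012,0,-0.007,0]
    - [0.113,0,-0.02,0,-0.015,0]
    - [0.17,0,-0.027,0,-0.022,0]
    - [0.228,0,-0.03,0,-0.029,0]
    - [0.286,0,-0.031,0,-0.036,0]

```text
t: 18.58
tool_pos: [0.4232, -0.3059, 0.2989]
orientation: [3.123, -0.112, 0.258]
force: [3.3, -0.9, -0.7]
opening: 0.0374
gripper_force: 1.9
```

Request:
arm_command:
  increments:
    - [0.058,0,-0.003,0,-0.007,0]
    - [0.116,0,-0.006,0,-0.015,0]
    - [0.174,0,-0.004,0,-0.022,0]
    - [0.232,0,-0.002,0,-0.029,0]
    - [0.282,0,0.004,0,-0.035,0]

```text
t: 19.2
tool_pos: [0.4784, -0.3099, 0.3069]
orientation: [3.137, -0.112, 0.084]
force: [-0.4, 0.6, -0.2]
opening: 0.0368
gripper_force: 0.0
```

Request:
arm_command:
  increments:
    - [0.05,0,0,0,-0.006,0]
    - [0.097,0,0.005,0,-0.011,0]
    - [0.145,0,0.009,0,-0.017,0]
    - [0.22,0,-0.037,0,-0.017,0]
    - [0.295,0,-0.083,0,-0.017,0]

```text
t: 19.82
tool_pos: [0.5364, -0.314, 0.3271]
orientation: [-3.139, 0.112, -0.003]
force: [0.4, -0.1, 0.6]
opening: 0.0372
gripper_force: 0.0
```

Request:
arm_command:
  increments:
    - [0,0,-0.1,0,0,0]
    - [0,0,-0.2,0,0,0]
    - [0,0,-0.3,0,0,0]
    - [0,0,-0.4,0,0,0]
    - [0,0,-0.5,0,0,0]

```text
t: 20.45
tool_pos: [0.5353, -0.314, 0.4289]
orientation: [-3.14, 0.113, -0.006]
force: [0.3, -0.3, 0.1]
opening: 0.0372
gripper_force: 0.0
```

```bash
python3 - <<'E'
from h import *
plan([((.563,-.445,.25),ori(85.8,0),10),((.563,-.44,.15),ori(85.8,28,-4.2),5),((.563,-.436,.025),ori(85.8,28,-4.2),5),((.564,-.405,.025),ori(85.8,28,-4.2),5),((.564,-.37,.025),ori(87.5,28,-2.5),5)])
E
```

```text
0 [[.018, .065, -.003, .0, -.0, -.05], [.037, .129, -.007, .0, -.0, -.1], [.056, .194, -.01, .0, -.0, -.15], [.074, .258, -.014, .0, -.0, -.2], [.093, .322, -.017, .0, -.0, -.25]] 
1 [[-.032, .059, -.004, .0, -.0, -.05], [-.065, .117, -.007, .0, -.0, -.1], [-.097, .176, -.011, .0, -.0, -.15], [-.129, .234, -.014, .0, -.0, -.2], [-.161, .293, -.018, .0, -.0, -.25]] 
2 [[-.086, -.0, .104, .0, .031, .0], [-.171, -.001, .218, .0, .062, -.0], [-.254, -.001, .34, .0, .093, .0], [-.334, -.001, .47, .0, .124, -.0], [-.412, -.002, .609, .0, .156, .0]] 
3 [[-.055, -.0, .112, .0, .0, .0], [-.11, -.001, .224, -.0, -.0, -.0], [-.165, -.001, .337, -.0, -.0, .0], [-.221, -.001, .449, .0, -.0, -.0], [-.276, -.001, .561, .0, -.0, -.0]] 
4 [[.027, -.001, .015, .0, .0, .0], [.055, -.003, .029, .0, .0, .0], [.082, -.004, .044, .0, .0, .0], [.109, -.005, .058, -.0, -.0, .0], [.137, -.006, .073, -.0, -.0, .0]] 
5 [[.031, .0, .016, .001, -.0, -.002], [.062, .0, .033, .002, .0, -.003], [.093, .0, .049, .003, -.0, -.005], [.123, .0, .066, .004, -.0, -.007], [.154, .0, .082, .004, -.0, -.008]]
```

Request:
arm_command:
  increments:
    - [0.018,0.065,0,0,0,-0.05]
    - [0.037,0.13,-0.005,0,0,-0.1]
    - [0.056,0.194,-0.01,0,0,-0.15]
    - [0.074,0.258,-0.014,0,0,-0.2]
    - [0.093,0.322,-0.017,0,0,-0.25]
  fingers: -1

```text
t: 21.08
tool_pos: [0.5494, -0.38, 0.4314]
orientation: [2.94, 1.105, 0.005]
force: [1.2, -0.4, 0.0]
opening: 0.0825
gripper_force: 0.0
```

Request:
arm_command:
  increments:
    - [-0.032,0.06,-0.004,0,0,-0.05]
    - [-0.065,0.117,-0.007,0,0,-0.1]
    - [-0.097,0.176,-0.011,0,0,-0.15]
    - [-0.13,0.234,-0.014,0,0,-0.2]
    - [-0.16,0.293,-0.018,0,0,-0.25]

```text
t: 21.7
tool_pos: [0.5636, -0.4453, 0.435]
orientation: [2.293, 2.145, 0.004]
force: [-0.3, 0.3, 0.1]
opening: 0.0927
gripper_force: 0.0
```

Request:
arm_command:
  increments:
    - [-0.086,0,0.104,0,0.031,0]
    - [-0.171,0,0.218,0,0.062,0]
    - [-0.254,0,0.34,0,0.093,0]
    - [-0.334,0,0.47,0,0.124,0]
    - [-0.412,0,0.61,0,0.156,0]

```text
t: 22.32
tool_pos: [0.558, -0.5277, 0.3126]
orientation: [-2.021, -1.884, -0.513]
force: [0.8, 0.8, -1.1]
opening: 0.0931
gripper_force: 0.0
```

```bash
python3 - <<'E'
from h import *
c=read_camera("top"); im=c["image"]; cv2.imwrite("pics/pre.png",cv2.resize(im[100:310,120:490],None,fx=2,fy=2,interpolation=cv2.INTER_CUBIC)[:,:,::-1])
s=read_state(); r=R.from_rotvec(s["orientation"]).as_matrix(); print(s["q"].round(2),s["tool_pos"]+TIP*r[:,2],r.round(2).tolist())
E
```

```text
[-0.91  0.85  0.77  0.35  1.89 -0.79] [ 0.56197871 -0.43936744  0.14136677] [[0.07, 1.0, 0.03], [0.87, -0.07, 0.48], [0.48, -0.0, -0.88]]
```

View pics/pre.png

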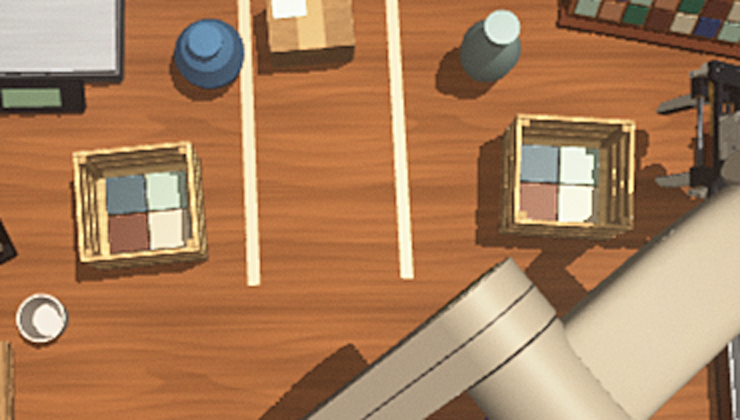

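The picture shows both crates upright, the gripper outside the right crate's outer wall, and the tape ends at crop (253,285) and (406,278). The crates seem to have crept toward the robot (rim corner at crop (518,115)), so I'll measure that.

```bash
python3 - <<'E'
from h import *
c=read_camera("top")
L=np.array([(74,154),(191,143),(199,254),(81,265)])/2+[120,100]
Q=np.array([(517,116),(634,122),(631,233),(515,225)])/2+[120,100]
for n,P in(("L",L),("R",Q)):
    W=ray(c,P-.2,.14)[:,:2]; ex=(W[0]+W[1]-W[2]-W[3])/2; ey=(W[0]+W[3]-W[1]-W[2])/2
    print(n,W.mean(0).round(4),"sz",np.linalg.norm(ex).round(3),np.linalg.norm(ey).round(3),"yaw",np.degrees([np.arctan2(ex[1],ex[0]),np.arctan2(-ey[0],ey[1])]).round(1))
plan([((.537,-.44,.025),ori(85.8,28,-4.2),5),((.537,-.405,.025),ori(85.8,28,-4.2),5)])
E
```

```text
L [0.493  0.3158] sz 0.162 0.169 yaw [4.4 4.6]
R [ 0.5281 -0.3163] sz 0.162 0.168 yaw [-3.9 -4.3]
0 [[-.056, -.025, .101, -.0, -.001, -.0], [-.112, -.05, .203, -.0, -.001, -.0], [-.168, -.075, .304, -.001, -.002, -.001], [-.224, -.1, .405, -.001, -.003, -.001], [-.28, -.125, .506, -.001, -.003, -.001]] 
1 [[.031, -.003, .016, .0, .0, .0], [.062, -.005, .033, .0, .0, .0], [.092, -.008, .049, .0, .0, .0], [.123, -.01, .066, .0, .0, .0], [.154, -.013, .082, .0, .0, .0]]
```

Both crates crept about 40 mm toward the robot while tipping. I'll push the stamped one now, and set the left one back afterwards.

```bash
python3 - <<'E'
from h import *
plan([((.54,-.43,.1),ori(85.8,28,-4.2),2),((.54,-.428,.035),ori(85.8,28,-4.2),3),((.54,-.40,.035),ori(85.8,28,-4.2),5),((.533,-.20,.035),ori(91.6,28,1.6),15),((.53,-.075,.035),ori(91.6,28,1.6),10)])
E
```

```text
0 [[-.028, -.058, .101, -.001, -.002, -.0], [-.056, -.115, .201, -.001, -.003, -.001], [-.104, -.115, .298, -.001, -.003, -.001], [-.153, -.115, .395, -.001, -.003, -.001], [-.202, -.114, .492, -.001, -.003, -.001]] 
1 [[.025, -.002, .013, .0, .0, .0], [.049, -.004, .026, .0, .0, .0], [.074, -.006, .039, .0, .0, .0], [.099, -.008, .052, .0, .0, .0], [.123, -.01, .066, .0, .0, .0]] 
2 [[.059, -.004, .031, .001, -.0, -.002], [.117, -.009, .062, .002, .0, -.004], [.176, -.013, .093, .003, -.0, -.006], [.234, -.017, .125, .004, .0, -.008], [.293, -.021, .156, .005, .0, -.009]] 
3 [[.059, -.002, .031, .001, .0, -.002], [.118, -.004, .062, .002, .0, -.004], [.176, -.006, .094, .003, .0, -.006], [.235, -.008, .125, .004, .0, -.008], [.294, -.01, .156, .005, -.0, -.009]] 
4 [[.059, .0, .031, .001, .0, -.002], [.118, .0, .063, .002, .0, -.004], [.177, .001, .094, .003, .0, -.006], [.236, .001, .125, .004, .0, -.008], [.294, .001, .157, .005, .0, -.009]] 
5 [[.055, .0, .029, .0, .0, .0], [.11, .0, .059, .0, .0, .0], [.166, .001, .088, .0, .0, .0], [.221, .001, .117, .0, .0, .0], [.276, .001, .147, .0, .0, .0]] 
6 [[.055, .0, .029, .0, .0, .0], [.11, .0, .059, .0, .0, .0], [.166, .001, .088, .0, .0, .0], [.221, .001, .117, .0, .0, .0], [.276, .001, .147, .0, .0, .0]]
```

Request:
arm_command:
  increments:
    - [-0.028,-0.058,0.1,0,0,0]
    - [-0.056,-0.115,0.2,0,-0.003,0]
    - [-0.104,-0.115,0.3,0,-0.003,0]
    - [-0.153,-0.115,0.395,0,-0.003,0]
    - [-0.2,-0.115,0.49,0,-0.003,0]

```text
t: 23.05
tool_pos: [0.5368, -0.5144, 0.2061]
orientation: [-2.029, -1.891, -0.5]
force: [-0.1, 0.1, 0.2]
opening: 0.0931
gripper_force: 0.0
```

Request:
arm_command:
  increments:
    - [0.025,0,0.013,0,0,0]
    - [0.05,-0.004,0.026,0,0,0]
    - [0.074,-0.006,0.039,0,0,0]
    - [0.1,-0.008,0.052,0,0,0]
    - [0.123,-0.01,0.066,0,0,0]

```text
t: 23.68
tool_pos: [0.5364, -0.4877, 0.209]
orientation: [-2.033, -1.894, -0.5]
force: [-0.7, -7.4, 4.4]
opening: 0.0929
gripper_force: 3.8
```

Request:
arm_command:
  increments:
    - [0.059,-0.004,0.031,0.001,0,-0.002]
    - [0.117,-0.009,0.062,0.002,0,-0.004]
    - [0.176,-0.013,0.093,0.003,0,-0.006]
    - [0.234,-0.017,0.125,0.004,0,-0.008]
    - [0.293,-0.021,0.156,0.005,0,-0.009]

```text
t: 24.3
tool_pos: [0.5374, -0.4216, 0.2093]
orientation: [-2.001, -1.925, -0.491]
force: [1.0, -8.6, 5.6]
opening: 0.0932
gripper_force: 4.6
```

```bash
python3 - <<'E'
from h import *
c=read_camera("top"); im=c["image"]; cv2.imwrite("pics/push1.png",cv2.resize(im[100:310,120:490],None,fx=2,fy=2,interpolation=cv2.INTER_CUBIC)[:,:,::-1])
s=read_state(); r=R.from_rotvec(s["orientation"]).as_matrix(); print(s["tool_pos"]+TIP*r[:,2],s["force"])
E
```

```text
[ 0.54204528 -0.33488173  0.0438714 ] [-0.43464023 -7.17783619  6.78068738]
```

View pics/push1.png

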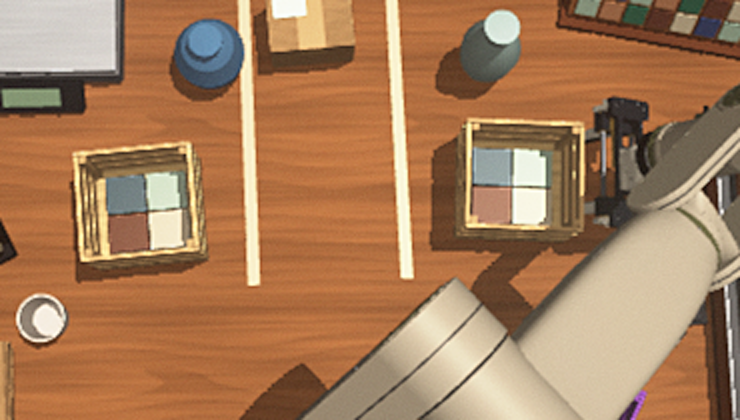

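The crate slides upright and is getting squarer (rim at crop (467,120)–(583,235)). I'll continue a touch lower.

Request:
arm_command:
  increments:
    - [0.055,-0.002,0.038,0.001,0,-0.002]
    - [0.11,-0.004,0.076,0.002,0,-0.004]
    - [0.165,-0.006,0.114,0.003,0,-0.006]
    - [0.22,-0.008,0.152,0.004,0,-0.008]
    - [0.275,-0.01,0.19,0.005,0,-0.009]

```text
t: 24.98
tool_pos: [0.5404, -0.3612, 0.2097]
orientation: [-1.979, -1.966, -0.483]
force: [-0.5, -34.1, 43.2]
opening: 0.0929
gripper_force: 27.1
```

Request:
arm_command:
  increments:
    - [0.059,0,0.031,0.001,0,-0.002]
    - [0.118,0,0.063,0.002,0,-0.004]
    - [0.177,0,0.094,0.003,0,-0.006]
    - [0.236,0,0.125,0.004,0,-0.008]
    - [0.294,0,0.157,0.005,0,-0.009]

```text
t: 25.6
tool_pos: [0.5422, -0.295, 0.2097]
orientation: [-1.946, -1.996, -0.476]
force: [1.3, -33.6, 43.9]
opening: 0.0928
gripper_force: 27.2
```

Request:
arm_command:
  increments:
    - [0.055,0,0.029,0,0,0]
    - [0.11,0,0.059,0,0,0]
    - [0.166,0,0.088,0,0,0]
    - [0.221,0,0.117,0,0,0]
    - [0.276,0,0.147,0,0,0]

```text
t: 26.22
tool_pos: [0.5415, -0.233, 0.2096]
orientation: [-1.946, -1.997, -0.478]
force: [0.5, -38.7, 50.0]
opening: 0.093
gripper_force: 30.5
```

```bash
python3 - <<'E'
from h import *
s=read_state(); r=R.from_rotvec(s["orientation"]); t=s["tool_pos"]+TIP*r.as_matrix()[:,2]; print(t,r.as_matrix().round(3).tolist(),s["q"].round(2))
plan([((.53,-.054,t[2]),ori(91.6,28,1.6),10)],start=(t,r))
E
```

```text
[ 0.54330155 -0.15025981  0.04297279] [[-0.028, 1.0, 0.01], [0.895, 0.021, 0.445], [0.444, 0.021, -0.896]] [-0.61  0.39  1.59  0.38  1.44 -0.74]
0 [[.041, -.004, .021, .001, .001, .0], [.081, -.007, .043, .001, .002, .0], [.122, -.011, .064, .002, .003, .0], [.163, -.014, .085, .003, .004, .0], [.203, -.018, .107, .004, .005, .001]] 
1 [[.04, -.003, .022, .001, .001, .0], [.081, -.007, .044, .001, .002, .0], [.121, -.01, .066, .002, .003, .0], [.161, -.014, .088, .003, .004, .0], [.202, -.017, .11, .004, .005, .001]]
```

The tip rests on the top of the bottom slat, so I'll ease up 7 mm while continuing.

Request:
arm_command:
  increments:
    - [0.016,0,-0.03,0,0,0]
    - [0.057,-0.004,-0.01,0,0,0]
    - [0.1,-0.008,0.012,0.001,0,0]
    - [0.14,-0.012,0.033,0.002,0,0]
    - [0.18,-0.016,0.054,0.003,0,0]

```text
t: 26.85
tool_pos: [0.5353, -0.1913, 0.2099]
orientation: [-1.931, -1.985, -0.468]
force: [3.4, -17.3, 18.9]
opening: 0.0926
gripper_force: 12.2
```

```bash
python3 - <<'E'
from h import *
c=read_camera("top"); im=c["image"]; cv2.imwrite("pics/push2.png",cv2.resize(im[100:310,120:490],None,fx=2,fy=2,interpolation=cv2.INTER_CUBIC)[:,:,::-1])
s=read_state(); r=R.from_rotvec(s["orientation"]); t=s["tool_pos"]+TIP*r.as_matrix()[:,2]; print(t,s["force"])
E
```

```text
[ 0.53366898 -0.1057588   0.04415541] [  4.14648077 -14.60824046  18.574563  ]
```

View pics/push2.png

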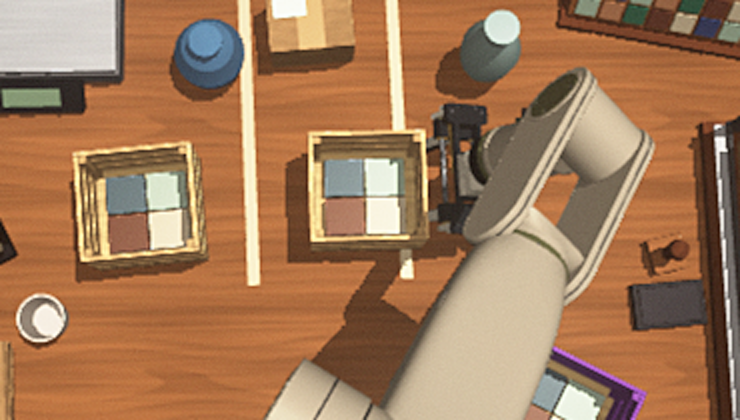

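The crate stands square across the right tape (crop rim (308,132), (425,130), (427,243), (312,247)), and the arm is clear of the vase. I'll compute what is left to push.

```bash
python3 - <<'E'
from h import *
c=read_camera("top")
Q=np.array([(308,132),(425,130),(427,242),(311,245)])/2+[120,100]
W=ray(c,Q-.2,.14)[:,:2]; ex=(W[0]+W[1]-W[2]-W[3])/2; ey=(W[0]+W[3]-W[1]-W[2])/2
m=W.mean(0); print(m,np.linalg.norm(ex),np.linalg.norm(ey),np.degrees([np.arctan2(ex[1],ex[0]),np.arctan2(-ey[0],ey[1])]),"lane y",.0365+.0287*(m[0]-.39))
s=read_state(); r=R.from_rotvec(s["orientation"]); t=s["tool_pos"]+TIP*r.as_matrix()[:,2]
d=.0365+.0287*(m[0]-.39)-m[1]; print("todo",d)
plan([(t+[-.028*d,d,.003],r,5)])
E
```

```text
[ 0.51281197 -0.01768262] 0.16440365573542592 0.1680332144808083 [0.114408   0.45147821] lane y 0.04002470362409528
todo 0.057707326512468266
0 [[.053, -.0, .024, .0, .0, .0], [.106, -.0, .047, .0, .0, .0], [.158, -.0, .071, .0, .0, .0], [.211, -.0, .094, .0, .0, .0], [.264, -.0, .118, .0, .0, .0]]
```

Request:
arm_command:
  increments:
    - [0.053,0,0.022,0,0,0]
    - [0.106,0,0.043,0,0,0]
    - [0.158,0,0.065,0,0,0]
    - [0.21,0,0.085,0.001,0,-0.003]
    - [0.255,0,0.105,0.002,0,-0.005]

```text
t: 27.58
tool_pos: [0.5313, -0.1334, 0.2105]
orientation: [-1.905, -1.994, -0.462]
force: [0.0, -3.7, 0.5]
opening: 0.0932
gripper_force: 2.8
```

Request:
arm_command:
  increments:
    - [-0.06,0,-0.03,0,0,0]
    - [-0.12,0,-0.06,0,0,0]
    - [-0.2,0,-0.1,0,0,0]
    - [-0.2,0,-0.25,0,0,0]
    - [-0.2,0,-0.45,0,0,0]

```text
t: 28.2
tool_pos: [0.5338, -0.2112, 0.2692]
orientation: [-1.902, -1.986, -0.459]
force: [-0.3, -0.2, -0.3]
opening: 0.0929
gripper_force: 0.0
```

```bash
python3 - <<'E'
from h import *
c=read_camera("top"); im=c["image"]; cv2.imwrite("pics/after.png",cv2.resize(im[100:310,120:490],None,fx=2,fy=2,interpolation=cv2.INTER_CUBIC)[:,:,::-1])
hsv=cv2.cvtColor(im,cv2.COLOR_RGB2HSV)
m=cv2.inRange(hsv,(12,60,200),(26,135,255)); m[:, :140]=0; m[:150]=0; m[260:]=0
m=cv2.morphologyEx(m,cv2.MORPH_CLOSE,np.ones((5,5)))
n,_,st,ce=cv2.connectedComponentsWithStats(m)
for a in st[1:]:
    if a[4]>60: print(a)
s=read_state(); r=R.from_rotvec(s["orientation"]); print(s["q"].round(2),s["tool_pos"]+TIP*r.as_matrix()[:,2],r.as_matrix().round(2).tolist())
E
```

```text
[240 150  10  93 349]
[ 253  150   72   76 1191]
[415 150  49  65 731]
[407 159  11  12  63]
[ 509  161   27   99 1847]
[ 156  171   66   60 1078]
[ 348  197   88   63 1214]
[-0.59  0.29  1.58  0.38  1.56 -0.7 ] [ 0.53143584 -0.12874371  0.11043101] [[-0.04, 1.0, -0.02], [0.89, 0.04, 0.46], [0.46, -0.0, -0.89]]
```

View pics/after.png

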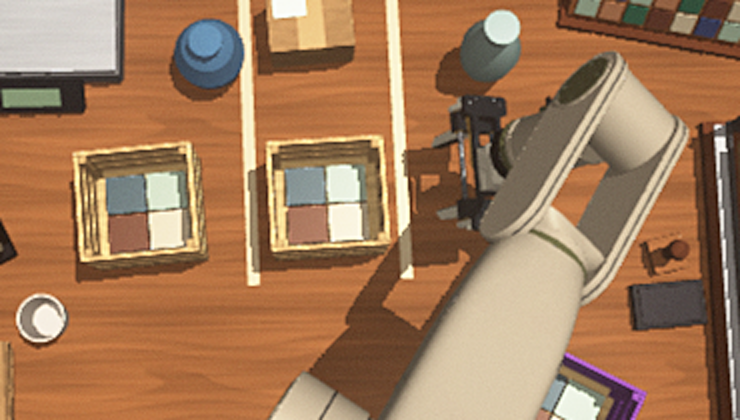

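The crate stands centred and square between the tapes (crop rim (266,142), (383,138), (389,247), (270,253); tape inner edges about 256 and 398). Next I'll set the left crate back by the roughly 40 mm it crept, with a low push on its near wall.

```bash
python3 - <<'E'
from h import *
Rv=ori(184.6); Rt=ori(184.6,-28,94.6)
plan([((.48,-.12,.25),ori(110,15,20),5),((.40,0,.25),ori(135),4),((.39,.16,.25),ori(165),6),((.39,.307,.25),Rv,5),((.382,.307,.15),Rt,5),((.382,.307,.03),Rt,5)])
E
```

```text
0 [[.114, -.032, -.118, .007, -.014, -.018], [.229, -.067, -.233, .014, -.027, -.036], [.345, -.104, -.347, .021, -.041, -.054], [.462, -.143, -.458, .028, -.055, -.073], [.578, -.185, -.568, .035, -.068, -.091]] 
1 [[.23, -.033, .047, .005, -.021, -.035], [.46, -.072, .099, .009, -.041, -.069], [.689, -.118, .154, .014, -.062, -.104], [.917, -.171, .213, .018, -.082, -.138], [1.041, -.133, .246, .022, -.081, -.166]] OVER
2 [[.092, .097, .0, .0, -.0, -.028], [.184, .194, .0, .0, -.0, -.056], [.276, .29, .0, .0, -.0, -.083], [.368, .387, -.0, .0, -.0, -.111], [.46, .484, .0, .0, -.0, -.139]] 
3 [[.038, .142, .0, .0, .0, -.022], [.076, .284, -.0, .0, .0, -.044], [.114, .426, .0, .0, .0, -.065], [.152, .568, -.0, .0, .0, -.087], [.19, .71, -.0, .0, .0, -.109]] 
4 [[.099, .001, .104, -.0, -.031, .0], [.197, .001, .218, -.0, -.062, .0], [.293, .002, .34, -.0, -.093, .0], [.386, .003, .47, -.0, -.124, .0], [.476, .003, .609, -.0, -.156, .0]] 
5 [[.056, -.0, .106, .0, .0, .0], [.113, -.0, .212, .0, .0, .0], [.169, -.0, .318, .0, .0, -.0], [.225, -.0, .424, .0, .0, -.0], [.282, -.0, .53, .0, .0, -.0]]
```

Request:
arm_command:
  increments:
    - [0.114,-0.032,-0.118,0.007,-0.014,-0.018]
    - [0.23,-0.067,-0.233,0.014,-0.027,-0.036]
    - [0.345,-0.104,-0.347,0.021,-0.041,-0.054]
    - [0.462,-0.143,-0.458,0.028,-0.055,-0.073]
    - [0.578,-0.185,-0.568,0.035,-0.068,-0.091]

```text
t: 28.88
tool_pos: [0.4958, -0.1624, 0.4253]
orientation: [-1.667, -2.389, -0.218]
force: [0.2, 0.2, -0.2]
opening: 0.0931
gripper_force: 0.0
```

Request:
arm_command:
  increments:
    - [0.23,-0.033,0.047,0.005,-0.021,-0.035]
    - [0.46,-0.072,0.1,0.009,-0.041,-0.069]
    - [0.69,-0.118,0.154,0.014,-0.062,-0.104]
    - [0.917,-0.17,0.213,0.018,-0.082,-0.138]
    - [1,-0.133,0.246,0.022,-0.081,-0.166]

```text
t: 29.5
tool_pos: [0.3991, 0.0234, 0.4307]
orientation: [-1.06, -2.952, -0.003]
force: [0.5, -0.4, -0.5]
opening: 0.0928
gripper_force: 0.0
```

Request:
arm_command:
  increments:
    - [0.092,0.097,0,0,0,-0.028]
    - [0.184,0.194,0,0,0,-0.056]
    - [0.276,0.29,0,0,0,-0.083]
    - [0.368,0.387,0,0,0,-0.111]
    - [0.46,0.484,0,0,0,-0.139]

```text
t: 30.12
tool_pos: [0.3918, 0.1559, 0.4307]
orientation: [-0.399, -3.109, -0.005]
force: [0.1, -0.1, 0.1]
opening: 0.093
gripper_force: 0.0
```

Request:
arm_command:
  increments:
    - [0.038,0.142,0,0,0,-0.022]
    - [0.076,0.284,0,0,0,-0.044]
    - [0.114,0.426,0,0,0,-0.065]
    - [0.152,0.568,0,0,0,-0.087]
    - [0.19,0.71,0,0,0,-0.109]

```text
t: 30.75
tool_pos: [0.3915, 0.3031, 0.4312]
orientation: [0.136, -3.132, -0.007]
force: [0.3, -0.5, 0.3]
opening: 0.0931
gripper_force: 0.0
```

```bash
python3 - <<'E'
from h import *
s=read_state(); r=R.from_rotvec(s["orientation"]); print(s["q"].round(2),s["tool_pos"]+TIP*r.as_matrix()[:,2])
Rt=ori(184.6,-28,94.6)
plan([((.38,.307,.15),Rt,5),((.38,.307,.03),Rt,5)])
E
```

```text
[ 0.55 -0.16  1.73  0.01  1.58 -1.1 ] [0.39024033 0.30392926 0.24521343]
0 [[.101, .005, .1, .0, -.032, .0], [.202, .009, .209, .001, -.063, .001], [.3, .014, .327, .001, -.095, .001], [.396, .019, .453, .002, -.126, .001], [.488, .024, .588, .002, -.158, .002]] 
1 [[.056, -.0, .106, .0, .0, .0], [.113, -.0, .212, .0, -.0, -.0], [.169, -.0, .318, .0, -.0, -.0], [.225, -.0, .424, .0, -.0, -.0], [.282, -.0, .53, .0, -.0, -.0]]
```

Request:
arm_command:
  increments:
    - [0.1,0.005,0.1,0,-0.032,0]
    - [0.2,0.01,0.21,0,-0.063,0]
    - [0.3,0.014,0.327,0,-0.095,0]
    - [0.396,0.019,0.453,0,-0.126,0]
    - [0.488,0.024,0.588,0,-0.158,0]

```text
t: 31.38
tool_pos: [0.2925, 0.2993, 0.314]
orientation: [-0.11, 2.646, 0.035]
force: [-0.6, -0.4, -0.1]
opening: 0.0929
gripper_force: 0.0
```

Request:
arm_command:
  increments:
    - [0.056,0,0.106,0,0,0]
    - [0.113,0,0.212,0,0,0]
    - [0.169,0,0.318,0,0,0]
    - [0.225,0,0.424,0,0,0]
    - [0.282,0,0.53,0,0,0]

```text
t: 32.0
tool_pos: [0.2932, 0.3, 0.1937]
orientation: [-0.11, 2.649, 0.034]
force: [0.4, 0.6, -0.4]
opening: 0.0925
gripper_force: 0.0
```

```bash
python3 - <<'E'
from h import *
s=read_state(); r=R.from_rotvec(s["orientation"]); t=s["tool_pos"]+TIP*r.as_matrix()[:,2]; print(s["q"].round(2),t,s["force"])
a=np.radians(4.6); d=.445-t[0]
plan([(t+[d,d*np.tan(a),.033-t[2]],ori(184.6,-28,94.6),10)])
E
```

```text
[ 0.82 -0.31  2.35 -0.46  0.77 -0.55] [0.38038394 0.30817753 0.02959209] [ 0.44813637  0.58494736 -0.37178658]
0 [[-.03, .0, .014, .0, .0, .0], [-.059, .001, .028, .0, .0, .0], [-.089, .001, .041, .001, .0, .0], [-.118, .002, .055, .001, .0, .0], [-.148, .002, .069, .001, .0, .0]] 
1 [[-.03, .0, .014, .0, .0, .0], [-.059, .001, .027, .0, .0, .0], [-.089, .001, .041, .001, .0, .0], [-.118, .002, .055, .001, .0, .0], [-.148, .002, .069, .001, .0, .0]]
```

Then retract: back 40 mm, up.

Request:
arm_command:
  increments:
    - [-0.03,0,0.014,0,0,0]
    - [-0.059,0,0.028,0,0,0]
    - [-0.089,0,0.041,0,0,0]
    - [-0.118,0,0.055,0,0,0]
    - [-0.148,0,0.069,0,0,0]

```text
t: 32.62
tool_pos: [0.3251, 0.3033, 0.1963]
orientation: [-0.111, 2.65, 0.035]
force: [-11.2, -0.5, 8.5]
opening: 0.0931
gripper_force: 5.6
```

Request:
arm_command:
  increments:
    - [-0.03,0,0.014,0,0,0]
    - [-0.059,0,0.027,0,0,0]
    - [-0.089,0,0.041,0,0,0]
    - [-0.118,0,0.055,0,0,0]
    - [-0.148,0,0.069,0,0,0]

```text
t: 33.25
tool_pos: [0.3569, 0.3056, 0.1969]
orientation: [-0.111, 2.652, 0.034]
force: [-4.1, 0.7, -1.0]
opening: 0.0928
gripper_force: 2.4
```

Request:
arm_command:
  increments:
    - [0.05,0,-0.03,0,0,0]
    - [0.1,0,-0.06,0,0,0]
    - [0.12,0,-0.1,0,0,0]
    - [0.08,0,-0.3,0,0,0]
    - [0,0,-0.5,0,0,0]

```text
t: 33.88
tool_pos: [0.3091, 0.3011, 0.2864]
orientation: [-0.113, 2.651, 0.034]
force: [1.8, 0.8, -0.0]
opening: 0.0934
gripper_force: 0.0
```

```bash
python3 - <<'E'
from h import *
c=read_camera("top"); im=c["image"]; s=read_state(); print(s["force"])
hsv=cv2.cvtColor(im,cv2.COLOR_RGB2HSV)
m=cv2.inRange(hsv,(12,50,180),(28,140,255))
for n,(x0,x1) in dict(L=(145,232),mid=(250,318)).items():
    k=np.zeros_like(m); k[150:250,x0:x1]=m[150:250,x0:x1]
    cs,_=cv2.findContours(cv2.morphologyEx(k,cv2.MORPH_CLOSE,np.ones((5,5))),0,1)
    q=max(cs,key=cv2.contourArea); b=cv2.boxPoints(cv2.minAreaRect(q)); b=b[np.argsort(b[:,1])]
    print(n,cv2.contourArea(q),b.tolist(), "far edge mid at z=.14:",ray(c,b[:2].mean(0),.14).round(3),"centre",ray(c,b.mean(0),.13).round(3))
E
```

```text
[1.42261181 1.28622545 4.93610252]
L 3290.5 [[217.44558715820312, 157.87669372558594], [154.75897216796875, 162.4357147216797], [221.51925659179688, 213.88951110839844], [158.8326416015625, 218.4485321044922]] far edge mid at z=.14: [[0.615 0.322 0.14 ]] centre [[0.534 0.317 0.13 ]]
mid 3336.0 [[315.8793029785156, 149.9482879638672], [250.92759704589844, 153.7689666748047], [320.086181640625, 221.4655303955078], [255.13449096679688, 225.2862091064453]] far edge mid at z=.14: [[0.636 0.039 0.14 ]] centre [[0.532 0.034 0.13 ]]
```

Request:
arm_command:
  increments:
    - [0,0,-0.15,0,0,0]
    - [0,0,-0.3,0,0,0]
    - [0,0,-0.4,0,0,0]
    - [0,0,-0.4,0,0,0]
    - [0,0,-0.4,0,0,0]

```text
t: 34.55
tool_pos: [0.2728, 0.2978, 0.3558]
orientation: [-0.112, 2.65, 0.035]
force: [-0.1, -0.9, 0.4]
opening: 0.0929
gripper_force: 0.0
```

```bash
python3 - <<'E'
from h import *
c=read_camera("top"); im=c["image"].astype(int); o=cv2.imread("pics/top0.png")[:,:,::-1].astype(int)
d=np.abs(im-o).sum(2)
for n,(x,y,r) in dict(cup=(140,260,12),vr=(224,127,15),vt=(366,122,15),disp=(107,210,18),parcel=(275,110,18),ink=(453,252,15),stamper=(455,227,9),purple=(410,295,15)).items(): print(n,np.median(d[y-r:y+r,x-r:x+r]),d[y-r:y+r,x-r:x+r].max())
W=ray(c,np.array([(266,142),(383,138),(389,247),(270,253)])/2+[119.8,99.8],.14)[:,:2]; ex=(W[0]+W[1]-W[2]-W[3])/2
m=W.mean(0); print("mid",m,np.degrees(np.arctan2(ex[1],ex[0])),"lane y",.0365+.0287*(m[0]-.39))
print(read_state()["force"])
E
```

```text
cup 9.0 651
vr 7.0 33
vt 6.0 31
disp 6.0 38
parcel 5.0 28
ink 6.0 29
stamper 7.0 26
purple 5.0 29
mid [0.5022847  0.04122809] 1.7310795805970924 lane y 0.03972257077465106
[-0.04707835 -1.36523636  0.26168435]
```

```bash
python3 - <<'E'
from h import *
c=read_camera("scene"); im=c["image"].astype(int); o=cv2.imread("pics/scene0.png")[:,:,::-1].astype(int)
def cen(a):
    hsv=cv2.cvtColor(a.astype(np.uint8),cv2.COLOR_RGB2HSV)[180:220,395:430]; m=(hsv[...,1]<60)&(hsv[...,2]>110)
    return m.sum(),np.argwhere(m).mean(0)
print(cen(o),cen(im)); d=np.abs(im-o).sum(2)[180:220,395:430]; print(np.median(d),d.max())
t=read_camera("top")["image"].astype(int); D=np.abs(t-cv2.imread("pics/top0.png")[:,:,::-1].astype(int)).sum(2)[246:274,126:154]
print("top cup changed px",np.argwhere(D>100).min(0),np.argwhere(D>100).max(0),(D>100).sum())
E
```

```text
(np.int64(369), array([18.81842818, 16.56097561])) (np.int64(375), array([18.69866667, 16.46933333]))
4.0 147
top cup changed px [ 5 18] [27 27] 169
```

The cup has not moved; the change in the top view was the gripper in front of it. Everything is in place.

```bash
python3 -c "
from plant import *
print(close_job())"
```

```text
the job is handed in; nothing more can be done
None
```

I tipped both crates in order; the stamp is on the right one, which now stands upright and square between the tapes (1.5 mm off centre, about 1.7° against the lane's 1.6°). Both crates had crept about 40 mm toward the robot, so I pushed the left one back to its starting place; nothing else moved, and the job is handed in.

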